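Aim the inspection mirror at the marker and hold it

ROBOT

A 6-joint arm with a two-finger parallel gripper is mounted at the origin on a cart in front of the work surface, level with it; the furniture and walls round the work are solid. World frame = base frame: x ahead of the robot, y to its left, z up, the work surface at z = 0. Lengths are in m, angles in degrees, forces in N, time in s.
With the tool pointing down it reaches from about 0.25 to 0.725 m from the base axis. Payload 9.7 kg.
Tool frame: the origin (TCP) lies at the very end of the fingers, on their centre line; the grasp point (between the pads) lies 19 mm behind it; z points along the fingers, y is the line along which they close (so a half turn about z gives the same grasp; the last joint's range is limited). The gripper opens to 85 mm and grips with 20 to 120 N. Pads are 22 mm wide; open, the fingers measure 114 mm over their backs; the gripper's body (76 mm by 85 mm) begins 54 mm behind the grasp point. The pads swing forward as they close: fully open they stand 13 mm farther back than shut.
Start: joints at [65.604, 4.979, 10.078, 95.1, 0, 90], TCP at [0.227, 0.501, 0.231] pointing down, gripper open.
Joint ranges: [-179.16, 179.16], [-48.56, 103.87], [-65.8, 70.77], [-126.05, 130.52], [-82.76, 87.17], [-180, 180]. Speed limits (degrees/s): [127.2, 127.2, 147.25, 180, 180, 180].

INTERFACE

Orientations are given as [roll, pitch, yaw] about the fixed x, y, z axes, in that order (R = Rz(yaw) Ry(pitch) Rx(roll)).
In Python, from workcell import bot, viewer, finder gives the robot as it stands. The module is installed in compiled form; this text tells all that it offers.
- The arm moves only by the shell command python3 -m inch 'ROWS' [FORCE]. ROWS is JSON, a list that holds one entry, the list of rows, each a list of 7 numbers: the opening in per cent of the stroke, from 0 (shut) to 100 (fully open), then the shift along the tool's x, y, z in mm, then the turn, a rotation vector about the tool's x, y, z in degrees. In form: [[[grip, tx, ty, tz, ax, ay, az], ...]]. A call has 1 to 8 rows; each row shifts and turns the commanded pose from where the row before left it, along the tool's axes as they then stand; what a row does not reach is not made up. A row lasts 1/8 s, in which the tool goes at most 62.5 mm and 10.7 degrees, less where a joint would pass 70% of its speed; a pose out of reach is approached as far as the arm can. A call with a gripper value outside its range is refused whole. The fingers move at their own pace and stop on an object; FORCE is the grip in N (left out, the last holds). Time passes only in rows, so rows that do not move let the fingers close. It gives the time, the measured TCP pose, the force, the opening and the grip force at its end, in the units of the state.
- bot.get_obs(): the state, without advancing time (a new reading comes with each control period).
- viewer.camera(name): name is "scene" or "side" or "wrist"; returns a dict with "pixels" (480x640x3 uint8, red, green, blue), "vfov" (degrees; the focal length in pixels is half the picture's height over the tangent of half this angle, whatever the lens; pixels are square), "cx", "cy" (the principal point, pixels), "R" (3x3) and "t" (3): a world point X has camera coordinates R X + t. Camera axes: x right, y down, z forward; pixel columns grow to the right and rows downward; lengths in m; the calibration is good to about 2 mm. The wrist camera is an equidistant fisheye: a pixel r from the principal point sees the ray r / f radians off the axis. A picture is of the moment at which its call begins. There is no depth.
- bot.job_done(): hands the job in; it is judged then, once.
Trained networks look in the newest picture that a camera, given by its name, has taken for a name from the list of things; names that differ only in an ending like _2 or _b are one class to them, and where a whole thing is asked for, a point or a joint stands for the part that bears it (a point fixed in the world has none). Each returns a list of dicts, best first, with "conf" (0 to 1); they miss things now and then, are a little off and sometimes report something else, mostly with a low value. They report only what shows in the picture. A call takes as long as a camera call. They do not tell look-alikes from the thing itself.
- finder.outline_of(camera, thing): "pixels" (480x640 bool, what is visible of it) and "extent" ([centre column, centre row, width, height] in pixels, round what is visible of it).
- finder.mark_of(camera, thing): "position" ([column, row] in pixels: a listed point, or the origin of a listed thing).
The state is a dict: "time": time; "q": joint angles; "qd": joint speeds; "joint_efforts": joint torques, N m; "ee_pos": TCP position; "tcp_rot": TCP orientation; "wrist_force": force on the tool from outside, world axes, zero at the start; "torque": the same for the moment, N m; "opening": finger opening in m; "grasp_force": force on a finger pad.
Only numpy, scipy, OpenCV 4.12 (cv2) and the standard library are available. Lean on these libraries where they do the work, as an engineer would, in place of code of your own. Each camera call takes 0.05 s, during which the arm holds its last target. There are 200 camera calls.

TASK

The puck lamp dazzles the inspection camera: first turn the dimmer knob on top of the lamp anticlockwise all the way to its end stop. Then turn the swivelling mirror, which has a tab on top to hold it by, until the camera, looking into the mirror, sees the cross marker about in the middle of the glass; the mirror springs back if let go, so finish while still holding it steadily at that angle. Leave the other things on the bench where they are.

Things in the scene. Friction and masses are not known exactly. Their poses are not given: they have to be found in the camera images.
- dimmer (a joint): Dimmer knob on top of the puck lamp (round, 92 mm across, 40 mm high, fixed to the bench, left or right of the mirror unit); the only rotary control here. Value in rad: 0 is the anticlockwise end stop (seen from above), growing clockwise, up to 4.6. It starts 0.6 to 1.3 rad from the stop. Friction (0.03 N m) keeps it where it is left.
- dimmer_grip (a point): Point on the dimmer's vertical axis at the height to grip, 77 mm above the bench. Turns with the knob; its x axis runs along the knob's bar grip (42 mm long, 14 mm thick, from 52 to 84 mm above the bench), so fingers close along its y axis. z up.
- mirror (a joint): Swivel of the mirror about the vertical axis through its glass and tab, rad, -1.25 to 1.25. 0 (its rest): the glass looks straight back at the camera; grows anticlockwise seen from above. A weak spring (0.04 N m per rad) turns it back to 0 whenever it is let go.
- mirror_tab (a point): Grip point on the black tab above the mirror, on the swivel axis, 147 mm above the bench. Tab: upright plate 12 mm thick along the point's x axis (the mirror's normal), 30 mm wide along y, 124 to 164 mm above the bench. Below it the grey frame, 78x68 mm, 10 mm thick; its glass (70x60 mm, centre on the axis, 90 mm above the bench) looks along the point's -x axis. Turns with the mirror.
- camera_lens (a point): Centre of the inspection camera's lens, 137 mm from the mirror's swivel axis at the other end of the fixed rail, 90 mm above the bench. The camera (black box 54x46x46 mm on a post, top at 115 mm) looks level, straight at the middle of the mirror: the point's +x axis points to the mirror.
- sight_line (a point): Imaginary, not visible: origin at the centre of the mirror glass (swivel axis, 90 mm above the bench); its +x axis is the level direction in which the camera looks on after reflection in the middle of the mirror. It turns twice as far as the mirror (the mirror's normal halves the angle between the camera and what it sees). z up.
- marker (a point): Centre of the marker: an upright plate 60x60 mm, 8 mm thick, with a raised cross on both faces, on a round-footed stand fixed to the bench; centre 90 mm above the bench. It stands left or right of the mirror unit, on the side away from the lamp, 0.15 to 0.35 m from the mirror. The point's y axis is the plate's normal; z up.
- cup: Bystander: open steel cup, 64 mm across, 71 mm high, behind the mirror to the left. Origin: centre of its underside (as for all bystanders).
- near_mould: Bystander: round silicone mould, 68 mm across, 88 mm high, behind the mirror to the right.
- pliers: Bystander: pliers with sleeved handles, 172x54x12 mm, lying at the right.
- thermometer: Bystander: probe thermometer, 203 mm long, 16 mm high, lying at the left.
Things that resemble listed ones, but are neither listed nor needed, are in the scene too. What is shaped like the part that bears dimmer but red is not meant. Leave any red look-alike of the part that bears marker alone.

How it is judged:
By the outcome, as a careful person would: the job done as asked, in the order asked, and still so for the second after the job is handed in, while the arm keeps its last pose, push and grip.
It also fails if it takes over 43 s, if anything falls off the work surface, if the arm or the gripper's body presses on something with over 40 N, if the wrist force passes 120 N, or if a joint passes its speed limit or range.

## Working session

There is one attempt and no reset: what is moved stays moved. The work goes in short steps, Python scripts to look and compute and a shell command to move; the robot and the scene stay as the last step left them, time stands still between calls to the robot, and variables do not carry over. Pictures are saved under pics/ and viewed, at most 10 in all, crops included, and the job is handed in when it is done.

```bash
mkdir -p pics; cat > h.py <<'E'
import numpy as np,cv2
from workcell import bot,viewer,finder
def ray(c,p):
    f=240/np.tan(np.radians(c['vfov'])/2); return f
def onplane(c,p,z):
    f=ray(c,p); R=np.array(c['R']);t=np.array(c['t'])
    d=R.T@np.array([(p[0]-c['cx'])/f,(p[1]-c['cy'])/f,1]); o=-R.T@t
    return o+d*(z-o[2])/d[2]
def proj(c,X):
    f=ray(c,0); v=np.array(c['R'])@np.array(X)+np.array(c['t']); return np.array([c['cx']+f*v[0]/v[2],c['cy']+f*v[1]/v[2]])
def save(c,n): cv2.imwrite('pics/'+n,c['pixels'][:,:,::-1])
E
python3 - <<'E'
from h import *
H=dict(dimmer_grip=.077,mirror_tab=.147,camera_lens=.09,marker=.09,cup=0,near_mould=0)
for n in('scene','side'):
    c=viewer.camera(n);save(c,n+'0.png');print(n,np.round(-np.array(c['R']).T@np.array(c['t']),3))
    for k,z in H.items():
        for m in finder.mark_of(n,k)[:3]: print(k,round(m['conf'],2),np.round(m['position']),np.round(onplane(c,m['position'],z),3))
s=bot.get_obs();print(s['ee_pos'],s['tcp_rot'],s['time'])
E
```

```text
scene [-0.096 -0.608  0.909]
dimmer_grip 0.55 [439. 293.] [ 0.656 -0.297  0.077]
dimmer_grip 0.51 [367. 312.] [ 0.494 -0.207  0.077]
mirror_tab 0.6 [315. 230.] [0.566 0.023 0.147]
camera_lens 0.56 [273. 271.] [0.432 0.04  0.09 ]
marker 0.92 [276. 215.] [0.59  0.197 0.09 ]
marker 0.65 [238. 228.] [0.481 0.232 0.09 ]
cup 0.85 [306. 228.] [0.686 0.172 0.   ]
cup 0.67 [270. 268.] [0.492 0.124 0.   ]
cup 0.24 [188. 229.] [ 0.442  0.436 -0.   ]
near_mould 0.81 [395. 271.] [ 0.714 -0.138  0.   ]
side [-0.509  0.091  1.651]
dimmer_grip 0.7 [406. 221.] [ 0.655 -0.3    0.077]
dimmer_grip 0.49 [388. 263.] [ 0.497 -0.215  0.077]
mirror_tab 0.89 [306. 239.] [0.56  0.035 0.147]
mirror_tab 0.6 [386. 264.] [ 0.448 -0.195  0.147]
marker 0.71 [252. 250.] [0.575 0.208 0.09 ]
marker 0.69 [385. 264.] [ 0.483 -0.202  0.09 ]
marker 0.54 [250. 276.] [0.475 0.216 0.09 ]
cup 0.58 [274. 239.] [0.676 0.14  0.   ]
near_mould 0.64 [354. 223.] [ 0.716 -0.141  0.   ]
near_mould 0.45 [274. 239.] [0.673 0.14  0.   ]
[0.22716984 0.50088086 0.23128032] [ 1.79999745e+02 -6.67567114e-04  1.55601579e+02] 0.7
```

```bash
python3 - <<'E'
import cv2
a=cv2.imread('pics/scene0.png')[170:370,170:490];b=cv2.imread('pics/side0.png')[190:310,220:430]
cv2.imwrite('pics/a.png',cv2.resize(a,(800,500),interpolation=cv2.INTER_CUBIC))
cv2.imwrite('pics/b.png',cv2.resize(b,(800,457),interpolation=cv2.INTER_CUBIC))
E
```

```text
(no output)
```

View pics/a.png

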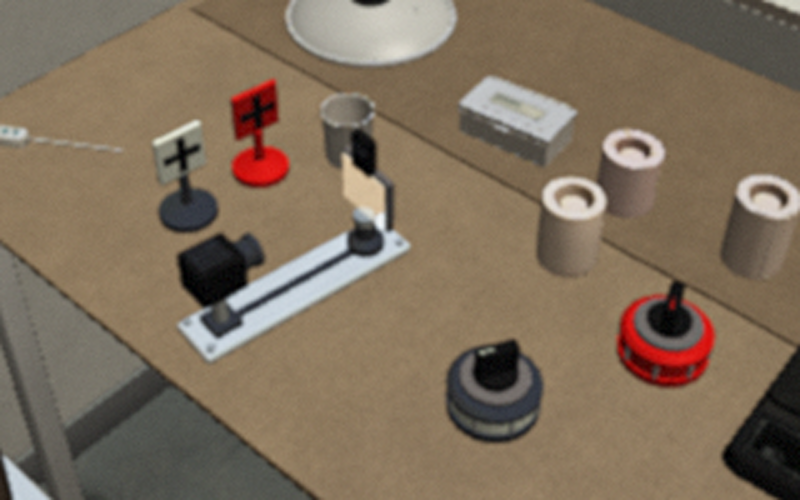

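View pics/b.png

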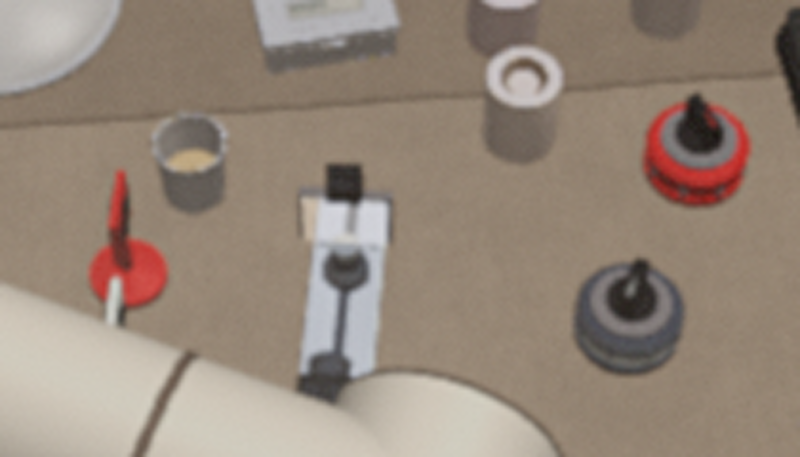

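Candidates for the dimmer are the dark lamp (scene ~367,312) and the red lamp (439,293). Candidates for the marker are the white plate (242,231) and the red one (273,215). The crop confirms the dark lamp and the white marker as the ones described.

```bash
python3 - <<'E'
from h import *
c=viewer.camera('scene')
g=lambda u,v,z:onplane(c,(170+u/2.5,170+v/2.5),z)
a,b=g(475,350,.084),g(519,342,.084);print('bar',a,b,np.degrees(np.arctan2(*(b-a)[1::-1])))
print('marker',g(182,153,.09))
for m in finder.outline_of('scene','dimmer')[:3]:print(m['conf'],m['extent'],onplane(c,m['extent'][:2],.04))
E
```

```text
bar [ 0.48242141 -0.19529624  0.084     ] [ 0.51705165 -0.21914488  0.084     ] -34.55382655340452
marker [0.48175833 0.21277691 0.09      ]
0.88 [367.4, 315.6, 12.9, 16.3] [ 0.5115921  -0.19714017  0.04      ]
0.83 [438.9, 293.2, 16.5, 22.7] [ 0.68753465 -0.28400037  0.04      ]
```

```bash
python3 -m inch '[[[100,-40,-40,0,0,0,0],[100,-40,-40,0,0,0,0],[100,-40,-40,0,0,0,0],[100,-40,-40,0,0,0,0],[100,-40,-40,0,0,0,0],[100,-40,-40,0,0,0,0],[100,-40,-40,0,0,0,0],[100,-40,-40,0,0,0,0]]]'
```

```text
time: 1.8
ee_pos: [0.3867, 0.0755, 0.2316]
tcp_rot: [180.0, 0.1, 155.6]
wrist_force: [0.4, 0.9, 0.0]
opening: 0.0857
grasp_force: 0.0
```

```bash
python3 -m inch '[[[100,-44,-43,0,0,0,0],[100,-44,-43,0,0,0,0],[100,-44,-43,0,0,0,0],[100,-44,-43,0,0,0,0],[100,-43,-41,0,0,0,0],[100,0,0,0,0,0,0]]]'
python3 - <<'E'
from h import *
s=bot.get_obs();print(np.round(s['q'],1))
out=[]
for n in('scene','side','wrist'):
    c=viewer.camera(n);save(c,n+'1.png')
    for k,z in dict(dimmer_grip=.077,mirror_tab=.147,camera_lens=.09,marker=.09).items():
        for m in finder.mark_of(n,k)[:3]: print(n,k,round(m['conf'],2),np.round(m['position'],1),np.round(onplane(c,m['position'],z),3) if n!='wrist' else '')
cv2.imwrite('pics/sd1.png',cv2.resize(cv2.imread('pics/side1.png')[200:320,220:420],(800,480),interpolation=cv2.INTER_CUBIC))
E
```

```text
time: 2.55
ee_pos: [0.4984, -0.2103, 0.2296]
tcp_rot: [-180.0, -0.1, 155.4]
wrist_force: [-0.5, 0.2, -0.8]
opening: 0.0855
grasp_force: 0.0
[-22.9   3.8   8.6  95.   -0.    1.8]
scene dimmer_grip 0.83 [438.9 289.5] [ 0.665 -0.291  0.077]
scene dimmer_grip 0.72 [367.6 310.2] [ 0.499 -0.205  0.077]
scene mirror_tab 0.69 [313.6 230.9] [0.563 0.023 0.147]
scene camera_lens 0.61 [271.  271.2] [0.428 0.043 0.09 ]
scene marker 0.77 [242.6 229.4] [0.486 0.219 0.09 ]
scene marker 0.69 [270.6 214.3] [0.584 0.211 0.09 ]
side mirror_tab 0.79 [309.5 240.5] [0.554 0.026 0.147]
side mirror_tab 0.51 [249.2 278.4] [0.433 0.213 0.147]
side camera_lens 0.72 [306.9 284.2] [0.433 0.043 0.09 ]
side marker 0.76 [252.8 245.6] [0.589 0.203 0.09 ]
side marker 0.54 [252.1 275.8] [0.477 0.208 0.09 ]
wrist dimmer_grip 0.86 [307.8 397.9] 
wrist dimmer_grip 0.56 [315.9 220.8] 
wrist mirror_tab 0.67 [616.  210.7] 
wrist mirror_tab 0.26 [313.2 222.8] 
wrist camera_lens 0.97 [552.8  53. ] 
wrist marker 0.23 [614.2 210.6]
```

View pics/wrist1.png

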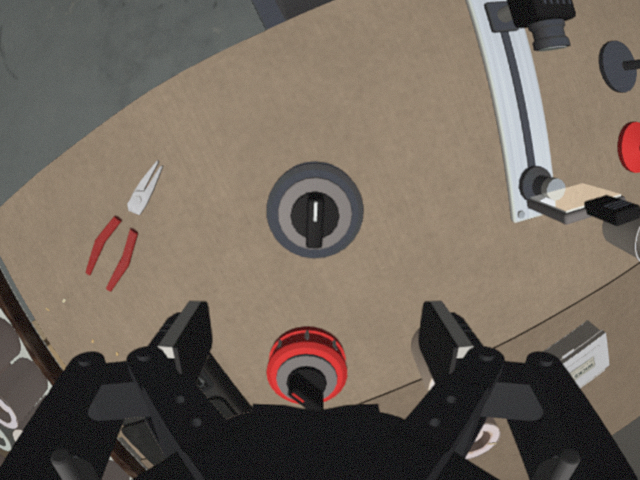

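View pics/sd1.png

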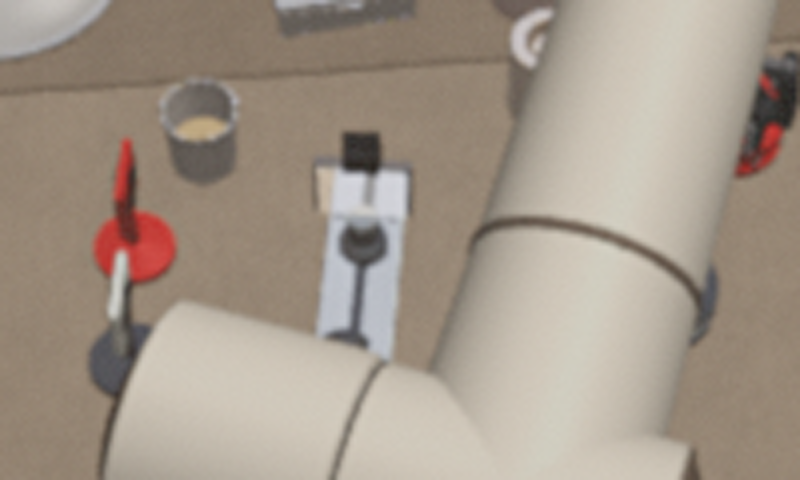

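```bash
cat >> h.py <<'E'
def wplane(c,p,z):
    f=ray(c,p);u=np.array([p[0]-c['cx'],p[1]-c['cy']]);r=np.linalg.norm(u);th=r/f
    dc=np.r_[u/r*np.sin(th),np.cos(th)];R=np.array(c['R']);d=R.T@dc;o=-R.T@np.array(c['t'])
    return o+d*(z-o[2])/d[2]
E
python3 - <<'E'
from h import *
c=viewer.camera('wrist');im=c['pixels']
b=wplane(c,(316,193),.084);a=wplane(c,(314,225),.084);print('bar',a,b,np.degrees(np.arctan2(*(b-a)[1::-1])))
for p in((315,210),(315.9,220.8)):print('lamp',wplane(c,p,.04),wplane(c,p,.077))
print('tab',wplane(c,(616,210.7),.147),'lens',wplane(c,(552.8,53),.09))
a,b=wplane(c,(501,25),.008),wplane(c,(533,172),.008);print('groove',a,b,np.degrees(np.arctan2(*(b-a)[1::-1])))
cv2.imwrite('pics/w2.png',cv2.resize(im[140:280,240:390,::-1],(600,560),interpolation=cv2.INTER_CUBIC))
E
```

```text
bar [ 0.49849105 -0.20785588  0.084     ] [ 0.47549837 -0.19570575  0.084     ] 152.1464836268091
lamp [ 0.49614441 -0.20590478  0.04      ] [ 0.4889848  -0.20267135  0.077     ]
lamp [ 0.50574744 -0.20934284  0.04      ] [ 0.49751951 -0.20572693  0.077     ]
tab [0.5700881  0.02476466 0.147     ] lens [0.4397629  0.04504052 0.09      ]
groove [0.39605393 0.05501027 0.008     ] [0.5588487  0.03045062 0.008     ] -8.579096814737351
```

View pics/w2.png

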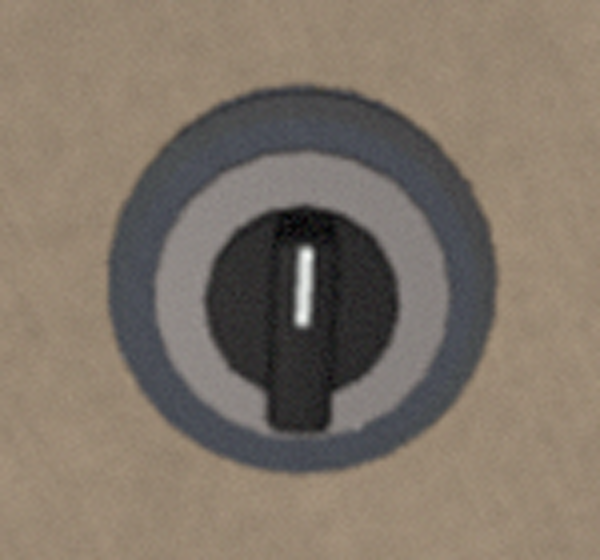

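The bar shows clearly: its top face runs from (316,194) to (315,247) in the wrist view, at yaw ≈152.5°. Its centre is about (0.496, -0.205). Next I descend on it.

```bash
python3 -m inch '[[[70,4.5,3.5,40,0,0,3],[60,0,0,50,0,0,0],[60,0,0,45,0,0,0],[60,0,0,26,0,0,0],[60,0,0,10,0,0,0],[60,0,0,0,0,0,0]]]' 30 && python3 -m inch '[[[0,0,0,0,0,0,0],[0,0,0,0,0,0,0],[0,0,0,0,0,0,0],[0,0,0,0,0,0,0],[0,0,0,0,0,0,0]]]'
```

```text
time: 4.1
ee_pos: [0.4952, -0.2021, 0.0604]
tcp_rot: [-180.0, -0.0, 152.6]
wrist_force: [-0.3, -0.1, -0.7]
opening: 0.0516
grasp_force: 0.0
time: 4.72
ee_pos: [0.4946, -0.2048, 0.0619]
tcp_rot: [-179.7, 0.1, 152.5]
wrist_force: [-8.1, -13.3, 6.0]
opening: 0.0134
grasp_force: 32.7
```

```bash
python3 -m inch '[[[0,0,-3,0,0,0,0],[0,0,0,0,0,0,-5],[0,0,0,0,0,0,-6],[0,0,0,0,0,0,-6],[0,0,0,0,0,0,-6],[0,0,0,0,0,0,-6]]]'; python3 -c "
from h import *
s=bot.get_obs();print(s['torque'],s['q'])"
```

```text
time: 5.48
ee_pos: [0.494, -0.207, 0.0619]
tcp_rot: [-179.7, 0.0, -178.3]
wrist_force: [-4.4, -11.9, 4.5]
opening: 0.0133
grasp_force: 32.7
[-2.41347511  0.92236223 -0.09386566] [-22.61020964   2.98890522 -10.76917661  76.08416697  -0.2470951
 -24.31379771]
```

```bash
python3 -m inch '[[[0,0,-2.5,0,0,0,-4],[0,0,0,0,0,0,-5],[0,0,0,0,0,0,-5],[0,0,0,0,0,0,-5],[0,0,0,0,0,0,0]]]'; python3 -c "
from h import *
s=bot.get_obs();print(s['torque'],s['wrist_force'])"
```

```text
time: 6.1
ee_pos: [0.4937, -0.2086, 0.0619]
tcp_rot: [-179.8, -0.0, -159.5]
wrist_force: [-6.1, -3.8, 5.9]
opening: 0.0129
grasp_force: 68.0
[-0.79094429  1.21689441 -1.42576521] [-6.13702686 -3.75199844  5.92716411]
```

```bash
python3 -m inch '[[[60,0,0,0,0,0,0],[60,0,0,0,0,0,0],[60,0,0,0,0,0,0],[60,0,0,-30,0,0,0],[80,0,0,-60,0,0,0],[100,0,0,-60,0,0,0],[100,0,0,-20,0,0,0],[100,0,0,0,0,0,0]]]'
python3 - <<'E'
from h import *
c=viewer.camera('wrist');im=c['pixels']
print(np.round(bot.get_obs()['q'],1))
for k,z in dict(dimmer_grip=.077,mirror_tab=.147,camera_lens=.09,marker=.09).items():
  for m in finder.mark_of('wrist',k)[:3]: print(k,round(m['conf'],2),np.round(m['position'],1),np.round(wplane(c,m['position'],z),3))
cv2.imwrite('pics/w3.png',im[:,:,::-1])
E
```

```text
time: 7.1
ee_pos: [0.4947, -0.2074, 0.2318]
tcp_rot: [-179.9, 0.1, -159.4]
wrist_force: [-1.0, -0.6, -0.7]
opening: 0.0855
grasp_force: 0.0
[-22.8   3.    7.8  94.8   0.  -43.4]
dimmer_grip 0.65 [313.1 222. ] [ 0.496 -0.209  0.077]
camera_lens 0.62 [580.8 266. ] [0.438 0.053 0.09 ]
marker 0.95 [591.4 405.7] [0.591 0.218 0.09 ]
marker 0.81 [634.7 333.2] [0.479 0.209 0.09 ]
```

View pics/w3.png

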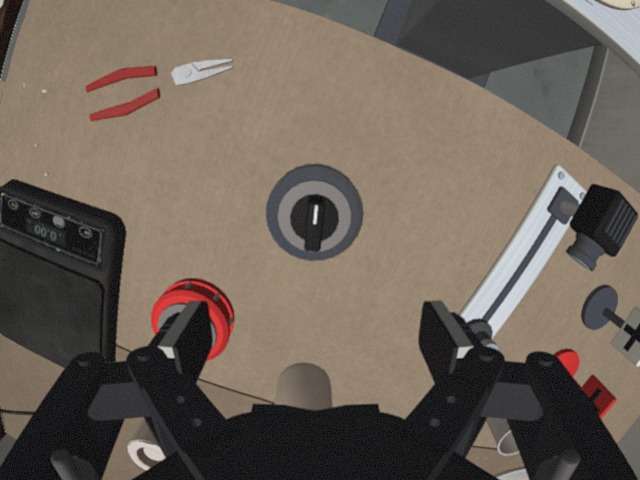

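The knob turned with the tool: the bar is still aligned in the wrist view, from (316,196) to (313,248). It met a hard stop after 48° = 0.84 rad, which fits the stated range. Next I go over the mirror.

```bash
python3 -m inch '[[[100,-29,38.7,-10,0,0,0],[100,-29,38.7,-10,0,0,0],[100,-29,38.7,0,0,0,0],[100,-29,38.7,0,0,0,0],[100,-29,38.7,0,0,0,0],[100,0,0,0,0,0,-10],[100,0,0,0,0,0,-10],[100,0,0,0,0,0,-10]]]' && python3 -m inch '[[[100,0,0,0,0,0,-10],[100,0,0,0,0,0,-10],[100,0,0,0,0,0,-10],[100,0,0,0,0,0,0]]]'
python3 - <<'E'
from h import *
c=viewer.camera('wrist');im=c['pixels']
for k,z in dict(mirror_tab=.147,camera_lens=.09,marker=.09,dimmer_grip=.077).items():
  for m in finder.mark_of('wrist',k)[:3]: print(k,round(m['conf'],2),np.round(m['position'],1),np.round(wplane(c,m['position'],z),4))
cv2.imwrite('pics/w4.png',im[:,:,::-1])
E
```

```text
time: 8.35
ee_pos: [0.5613, 0.0252, 0.2491]
tcp_rot: [179.9, -0.1, -129.0]
wrist_force: [-0.2, 0.2, -0.6]
opening: 0.0855
grasp_force: 0.0
time: 8.85
ee_pos: [0.5613, 0.0249, 0.2493]
tcp_rot: [179.9, -0.0, -99.5]
wrist_force: [-0.3, 1.0, -0.3]
opening: 0.0856
grasp_force: 0.0
mirror_tab 0.58 [301.1 242.8] [0.5711 0.0253 0.147 ]
camera_lens 0.73 [459.3 224.2] [0.4366 0.0483 0.09  ]
marker 0.62 [418.8 384.9] [0.4827 0.216  0.09  ]
```

View pics/w4.png

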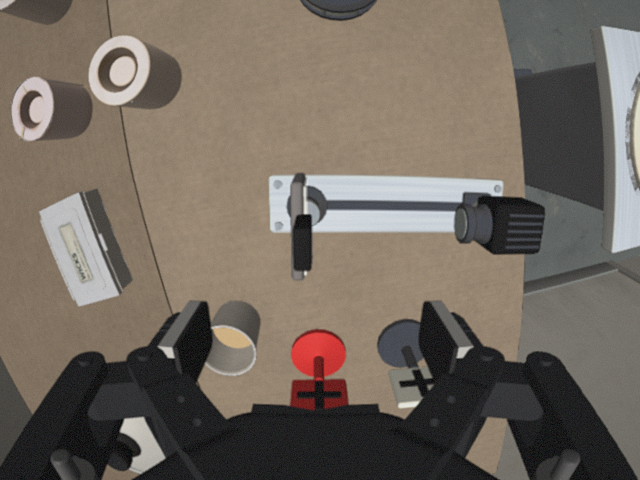

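```bash
python3 - <<'E'
from h import *
c=viewer.camera('wrist');im=c['pixels']
P=lambda p,z:np.round(wplane(c,p,z),4)
an=lambda a,b:round(float(np.degrees(np.arctan2(*(b-a)[1::-1]))),2)
for n,a,b in(('groove',(457,205.5),(330,204)),('bolt',(497,187),(277,184)),('edge',(520,232),(270,232))):
    A,B=P(a,.008),P(b,.008);print(n,A,B,an(A,B))
print('tab top ends',P((303,215),.164),P((303,245),.164),P((302,270),.164))
print('camera front base',P((463,205),.008),'lens',P((462,224),.09))
cv2.imwrite('pics/w5.png',np.hstack([cv2.resize(im[160:290,260:340,::-1],(369,600),interpolation=cv2.INTER_CUBIC),cv2.resize(im[300:420,370:455,::-1],(425,600),interpolation=cv2.INTER_CUBIC)]))
E
```

```text
groove [0.4074 0.0528 0.008 ] [0.5465 0.0298 0.008 ] -9.39
bolt [0.3557 0.0385 0.008 ] [ 5.975e-01 -4.000e-04  8.000e-03] -9.14
edge [0.3257 0.0967 0.008 ] [0.6148 0.0493 0.008 ] -9.31
tab top ends [0.5657 0.0027 0.164 ] [0.5691 0.0221 0.164 ] [0.5727 0.0389 0.164 ]
camera front base [0.4001 0.0533 0.008 ] lens [0.4342 0.0488 0.09  ]
```

View pics/w5.png

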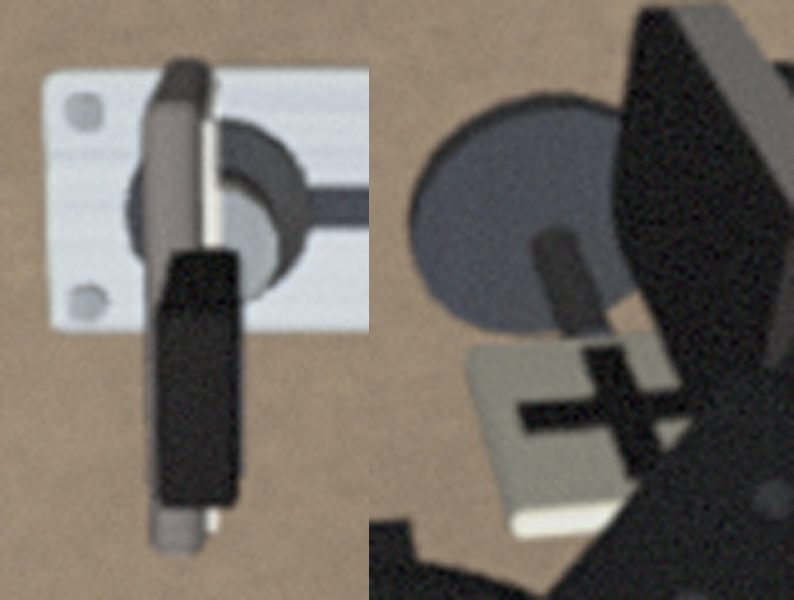

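```bash
python3 -m inch '[[[80,-0.7,-8.2,20,0,0,0],[60,0,0,40,0,0,0],[60,0,0,35,0,0,0],[60,0,0,17,0,0,0],[60,0,0,6,0,0,0],[60,0,0,0,0,0,0]]]' 20 && python3 -m inch '[[[20,0,0,0,0,0,0],[0,0,0,0,0,0,0],[0,0,0,0,0,0,0],[0,0,0,0,0,0,0],[0,0,0,0,0,0,0]]]'; python3 -c "
from h import *
s=bot.get_obs();print(s['torque'],s['q'])"
```

```text
time: 9.9
ee_pos: [0.5701, 0.0243, 0.1331]
tcp_rot: [-179.9, 0.0, -99.4]
wrist_force: [-0.5, 0.4, 0.8]
opening: 0.0516
grasp_force: 0.0
time: 10.52
ee_pos: [0.5699, 0.0243, 0.1332]
tcp_rot: [-179.9, 0.0, -99.4]
wrist_force: [-1.9, 0.3, 4.9]
opening: 0.0116
grasp_force: 22.7
[0.04058693 0.46189948 0.02135203] [ 2.43691458e+00  6.85584069e+00  1.26218722e+00  8.43520474e+01
  4.38031702e-03 -7.81663446e+01]
```

```bash
python3 -m inch '[[[0,0,0,0,0,0,5],[0,0,0,0,0,0,6],[0,0,0,0,0,0,6],[0,0,0,0,0,0,6],[0,0,0,0,0,0,4.8],[0,0,0,0,0,0,0],[0,0,0,0,0,0,0]]]'; python3 - <<'E'
from h import *
s=bot.get_obs();print(s['torque'])
for n in('scene','side','wrist'):
    c=viewer.camera(n);save(c,n+'6.png')
    for k,z in dict(marker=.09,camera_lens=.09,dimmer_grip=.077,cup=0).items():
        for m in finder.mark_of(n,k)[:3]: print(n,k,round(m['conf'],2),np.round(m['position'],1),np.round((wplane if n=='wrist' else onplane)(c,m['position'],z),4))
a=cv2.imread('pics/scene6.png')[190:300,220:360]
cv2.imwrite('pics/s6.png',cv2.resize(a,(760,597),interpolation=cv2.INTER_CUBIC))
E
```

```text
time: 11.4
ee_pos: [0.5694, 0.0245, 0.1332]
tcp_rot: [180.0, 0.0, -127.2]
wrist_force: [-5.0, 1.3, 5.9]
opening: 0.0119
grasp_force: 22.9
[0.18090287 0.91710567 0.07284834]
scene marker 0.79 [274.7 212.6] [0.5969 0.2086 0.09  ]
scene marker 0.65 [239.3 231.9] [0.4734 0.2176 0.09  ]
scene camera_lens 0.57 [270.7 269.4] [0.4316 0.0479 0.09  ]
scene dimmer_grip 0.62 [369.5 311.8] [ 0.4978 -0.2113  0.077 ]
scene dimmer_grip 0.53 [439.2 289.6] [ 0.6647 -0.2921  0.077 ]
side marker 0.92 [250.  278.4] [0.4682 0.2147 0.09  ]
side marker 0.92 [247.9 246.3] [0.588  0.2189 0.09  ]
side camera_lens 0.49 [453.1 287. ] [ 0.3858 -0.3952  0.09  ]
side camera_lens 0.42 [305.9 286.7] [0.4244 0.0471 0.09  ]
side dimmer_grip 0.62 [385.3 262.5] [ 0.4989 -0.2073  0.077 ]
side dimmer_grip 0.48 [407.7 217.4] [ 0.6685 -0.3074  0.077 ]
side cup 0.71 [273.8 238.9] [ 0.6743  0.1386 -0.    ]
wrist marker 0.66 [554.6 388.2] [0.4848 0.2143 0.09  ]
wrist camera_lens 0.78 [530.9 166. ] [0.4372 0.0487 0.09  ]
wrist cup 0.84 [307.1 399.4] [0.6769 0.1537 0.    ]
```

View pics/s6.png

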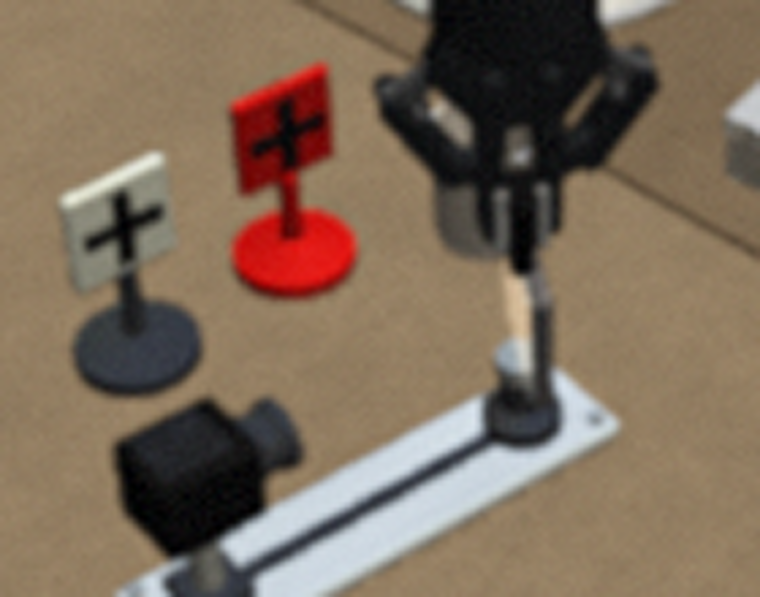

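View pics/wrist6.png

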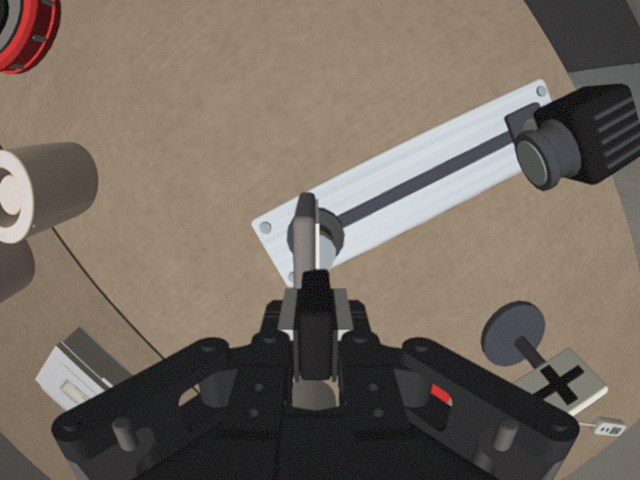

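```bash
python3 - <<'E'
from h import *
w=viewer.camera('wrist');s=viewer.camera('scene')
print('scene cross',onplane(s,(242.7,232.5),.09),'foot',onplane(s,(245.4,253.5),.008))
print('wrist cross',wplane(w,(560,384),.09),'foot',wplane(w,(514,333),.008))
print('wrist base cam',wplane(w,(523,125),.01),'groove',wplane(w,(510,135),.008),wplane(w,(345,220),.008),'pillar',wplane(w,(316,236),.012))
p=bot.get_obs();M=p['ee_pos']
for K in((.4815,.2135),(.484,.215),(.478,.212)):
  for ax in (-9.4,):
    b=np.degrees(np.arctan2(K[1]-M[1],K[0]-M[0]));print(K,(b-(180+ax))/2)
E
```

```text
scene cross [0.47798123 0.20875969 0.09      ] foot [0.48015044 0.21386699 0.008     ]
wrist cross [0.47944428 0.2142118  0.09      ] foot [0.48087513 0.21356927 0.008     ]
wrist base cam [0.38754159 0.05290981 0.01      ] groove [0.40156076 0.05366351 0.008     ] [0.54676436 0.03112322 0.008     ] pillar [0.57057893 0.02707103 0.012     ]
(0.4815, 0.2135) -27.827343870252022
(0.484, 0.215) -28.225217790329758
(0.478, 0.212) -27.304595230640842
```

```bash
python3 -c "
from h import *
s=bot.get_obs();print(s['time'],s['tcp_rot'],np.abs(s['qd']).max(),s['grasp_force']);print(bot.job_done())"
```

```text
12.25 [ 1.79985225e+02  2.09057718e-02 -1.27181963e+02] 0.11682420376606233 22.881481647491455
the job is handed in; nothing more can be done
None
```

The job is handed in: the dimmer knob was turned anticlockwise about 48° (0.84 rad) to its end stop, then the mirror was turned 27.8° clockwise and is still gripped there; that angle was worked out from measured positions (target about 27.6°), not checked through the inspection camera.

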